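Turn a boxed phone screen-down for curing

TASK

The phone lying screen-up in the grey box with the loose blue lid has a freshly glued screen and must cure screen-down. Lift the closed box out of its sloping white stand, turn it right over while pinching lid and tray together so that the lid never gapes, and set it back in the same stand lid-down, square and fully home on the ledge. Then swing the orange keeper all the way across the box, and leave the other things on the desk where they are.

Things in the scene. Friction and masses are not known exactly. Their poses are not given: they have to be found in the camera images.
- box_center (a point): Centre of the closed box, 90 (x) x 163 (y) x 30 mm (z): grey tray below, loose blue lid on top, flush all round. Axes fixed to the tray: lid's flat face at z = +15 mm, tray's flat underside at -15 mm. At the start it lies in the stand, lid outward, y up the slope. About 0.22 kg with the phone; a 20 to 25 N pinch on both faces holds it shut.
- lid_center (a point): Centre of the loose blue lid, 90 x 163 x 18 mm; z out of its flat top. Closed, it is 6 mm from box_center along the box's +z. Only its weight and a rim with 1.5 mm of play hold it; raised 12 mm along z it is off.
- phone_center (a point): Centre of the dark phone, 67 x 140 x 8 mm, inside the closed box (unseen) between foam, with 3 to 5 mm of play; z points out of its screen.
- stand: Fixed white stand on a dark 150 x 170 mm foot; origin on the table. Its back plate slopes at 52 deg and ends 100 mm up the slope from the ledge, so the box's upper 60 mm stand free, both faces open to fingers coming down along the slope. The ledge is 36 mm deep, square to the plate, with low side stops: 7 mm of play for the box on each side.
- seat_center (a point): Where box_center is when the box is fully home, either way up: 81.5 mm up the slope from the ledge, 15 mm out of the back plate. Frame upright (z up), turned with the stand, x across it. In this frame up the slope is (0, 0.616, 0.788) and straight out of the plate (0, -0.788, 0.616).
- keeper_knob (a point): Point on the orange knob at the keeper's free end: a round peg, 14 mm across and 34 mm long, standing straight out from the plate; this point is 20 mm out from the keeper's bar, 14 mm short of the peg's end.
- keeper_pivot (a point): Point on the keeper's turning axis, 70 mm to the stand's +x of the seat's middle line, as far out of the plate as keeper_knob. The axis is the plate's outward normal; keeper_knob moves on a circle of 78 mm radius about this point, parallel to the plate.
- keeper (a joint): Angle of the orange keeper, a flat 96 x 16 x 6 mm bar that turns 5 mm over the box's face: 0 points up the slope beside the box, negative leans away from it, 1.57 lies square across it (knob swung towards the stand's -x); stops at -0.6 and 1.6. It stays where it is left; under 1 N at the knob moves it.
- display_part: Bystander: loose phone display, 67 x 124 x 15 mm, flat on the desk to the right; origin at its underside.
- suction_cup: Bystander: small red suction cup with a ring, 43 mm across; origin at its underside.
- blower: Bystander: blue rubber blower bulb, 54 x 104 x 53 mm; origin at its underside.
- pad: Bystander: flat black pad, 90 x 160 x 6 mm, on the desk to the left; origin at its underside.
- tape_roll: Bystander: brown tape roll, 68 mm across, 19 mm tall; origin at its underside.

How it is judged (in metres and radians):
On the way, in this order (a step that is already met when the one before it is completed fails the run):
1. the box is lifted out of the stand (distance between box_center and seat_center above 0.05 m), for 0.1 s.
2. the box is back in the stand, lid-down, while the keeper is still clear of it (distance between box_center and seat_center below 0.012 m and angle between box_center's own z axis and vertical between 2.05 and 2.42 rad and angle between the x axis of box_center and the x axis of seat_center, either way round below 0.12 rad and value of joint keeper below 0.9 rad), for 0.2 s.
At the end, for the whole second after the job is handed in: The box rests lid-down in the stand (centre within 12 mm of the seat's, underside facing out at the stand's slope within about 10 deg, square to the stand within 7 deg), lid closed on the tray, phone inside and screen-down, and the keeper lies across the box (angle above 1.35 rad) (distance between box_center and seat_center below 0.012 m and angle between box_center's own z axis and vertical between 2.05 and 2.42 rad and angle between the x axis of box_center and the x axis of seat_center, either way round below 0.12 rad and distance between lid_center and box_center below 0.01 m and angle between phone_center's own z axis and vertical above 2 rad and distance between phone_center and box_center below 0.015 m and value of joint keeper above 1.35 rad); the robot touches nothing.
It fails at once if the lid gapes: it lifts more than 5 mm off the tray (z of lid_center in the frame of box_center above 0.011 m).
It fails at once if another thing on the desk is moved by more than 30 mm (distance of any of display_part, suction_cup, blower, pad, tape_roll from where it was at the start of the episode above 0.03 m).
It also fails if it takes over 58 s, if anything falls off the work surface, if the arm or the gripper's body presses on something with over 40 N, if the wrist force passes 120 N, or if a joint passes its speed limit or range.

ROBOT

A 6-joint arm with a two-finger parallel gripper is mounted at the origin on a cart in front of the work surface, level with it; the furniture and walls round the work are solid. World frame = base frame: x ahead of the robot, y to its left, z up, the work surface at z = 0. Lengths are in m, angles in degrees, forces in N, time in s.
With the tool pointing down it reaches from about 0.325 to 0.775 m from the base axis. Payload 5.5 kg.
Tool frame: the origin (TCP) lies at the centre of the arm's flange, where the gripper is bolted on; the fingertips stand 182 mm ahead of it and the grasp point (between the pads) lies 163 mm ahead of it; z points along the fingers, y is the direction in which the jaws open and shut (so a half turn about z gives the same grasp; the last joint's range is limited). The gripper opens to 88 mm and grips with 3 to 60 N. Pads are 20 mm wide; open, the fingers measure 115 mm over their backs; the gripper's body (75 mm by 178 mm) begins 61 mm behind the grasp point.
Start: joints at [62.699, 5.22, 70.514, -0, 104.267, -3.249], TCP at [0.245, 0.548, 0.405] pointing down, gripper open.
Joint ranges: [-164.24, 164.24], [-49.07, 125.15], [9.68, 141.18], [-86.29, 266.29], [3.28, 154.24], [-151.56, 151.56]. Speed limits (degrees/s): [147.25, 147.25, 172.46, 180, 180, 180].

INTERFACE

Orientations are given as [roll, pitch, yaw] about the fixed x, y, z axes, in that order (R = Rz(yaw) Ry(pitch) Rx(roll)).
In Python, from station import r gives the robot as it stands. The module is installed in compiled form; this text tells all that it offers. Calls block until the motion is done:
- r.reach(position, orientation): joint-space move of the TCP to a pose.
- r.servo_line(position, rotation=None, speed=0.15): straight line of the TCP; rotation=None keeps the orientation; speed is the mean speed in m/s.
- r.move_joints(angles): joint-space move.
- r.let_go() and r.grab(squeeze=None): open the fingers fully, or close them until they stop; squeeze is the grip in N (None keeps the last).
- r.wait(seconds).
- r.inverse_kinematics(position, orientation): joint angles nearest the present ones, or None.
- r.sense(): the state.
- r.snapshot(name): name is "scene" or "top"; returns a dict with "frame" (400x640x3 uint8, red, green, blue), "fx", "fy", "cx", "cy" (pixels), "R" (3x3) and "t" (3): a world point X has camera coordinates R X + t. Camera axes: x right, y down, z forward; pixel columns grow to the right and rows downward; lengths in m; the calibration is good to about 2 mm. A picture is of the moment at which its call begins. There is no depth.
A pose or a line that the arm cannot do raises r.IKError and nothing moves.
- r.hand_in(): hands the job in, once; it reports no verdict.
The state is a dict: "clock": time; "joints": joint angles; "joint_vel": joint speeds; "joint_torque": joint torques, N m; "tcp_pos": TCP position; "orientation": TCP orientation; "contact_force": force on the tool from outside, world axes, zero at the start; "torque": the same for the moment, N m; "opening": finger opening in m.
Only numpy, scipy, OpenCV 4.12 (cv2) and the standard library are available. Lean on these libraries where they do the work, as an engineer would, in place of code of your own. Each camera call takes 0.05 s, during which the arm holds its last target.

## Working session

There is one attempt and no reset: what is moved stays moved. The work goes in short steps, each a Python script; the robot and the scene stay as the last script left them, time stands still between calls to the robot, and variables do not carry over. Pictures are saved under pics/ and viewed, and the job is handed in when it is done.

```bash
mkdir -p pics; ls; python3 - <<'E'
from station import r
import cv2,numpy as np,pickle
for n in("scene","top"):
    s=r.snapshot(n); cv2.imwrite(f"pics/{n}0.png",cv2.cvtColor(s["frame"],cv2.COLOR_RGB2BGR)); pickle.dump(s,open(f"{n}0.pkl","wb"))
    print(n,s["fx"],s["fy"],s["cx"],s["cy"],np.round(s["R"],4).tolist(),np.round(s["t"],4), np.round(-np.array(s["R"]).T@s["t"],3))
print(r.sense())
E
```

```text
pics
scene 482.0283415128022 482.0283415128022 323.51668014149476 194.82264483690216 [[0.7386, -0.6741, 0.0017], [-0.4397, -0.4837, -0.7568], [0.511, 0.5582, -0.6536]] [-0.3063  0.3837  1.0392] [-0.136 -0.601  0.97 ]
top 367.40470333380387 367.40470333380387 315.3273317282955 195.65391352233206 [[0.005, -0.9999, 0.0111], [-0.9936, -0.0062, -0.113], [0.113, -0.0105, -0.9935]] [0.0836 0.5496 1.0474] [0.427 0.098 1.102]
{'clock': 0.1, 'joints': array([ 6.26985991e+01,  5.26057244e+00,  7.05738184e+01,  1.87986044e-03,
        1.04265783e+02, -3.24922391e+00]), 'joint_vel': array([ 0.10313347, -0.192629  , -0.22205198,  0.05898631,  0.02622866,
        0.05474692]), 'joint_torque': array([ 1.60618994e-03, -4.47856200e+01, -4.07570350e+01,  6.99426513e-02,
        2.83876952e-02, -1.10179230e-04]), 'tcp_pos': array([0.24457293, 0.54796171, 0.40361253]), 'orientation': array([-1.79900091e+02, -7.49753920e-03,  1.55948278e+02]), 'contact_force': array([0.39254769, 1.5306265 , 0.21815342]), 'torque': array([-0.01420567, -0.0494146 ,  0.0295222 ]), 'opening': 0.08810021864264207}
```

View pics/scene0.png

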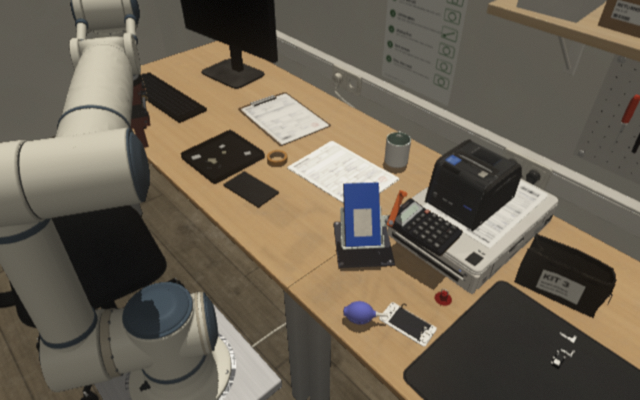

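View pics/top0.png

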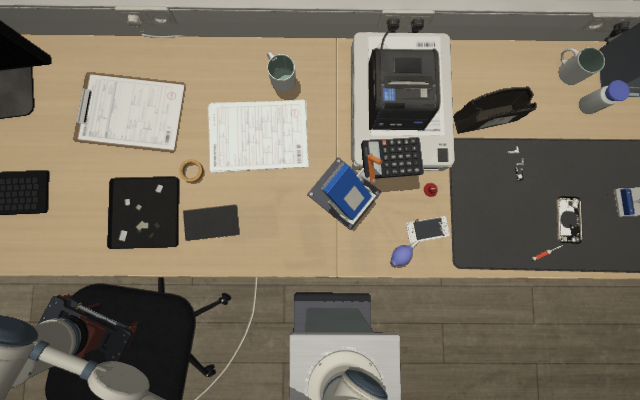

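The scene view shows the stand at about (362,230). In the top view it is at about (345,193), turned by roughly 35°, with the orange keeper at (372,165). I'll zoom in on both.

```bash
python3 - <<'E'
import cv2
a=cv2.imread("pics/top0.png")[145:245,295:415]; cv2.imwrite("pics/top0z.png",cv2.resize(a,None,fx=6,fy=6,interpolation=cv2.INTER_CUBIC)[:600,:800])
a=cv2.imread("pics/scene0.png")[170:280,310:430]; cv2.imwrite("pics/scene0z.png",cv2.resize(a,None,fx=5,fy=5,interpolation=cv2.INTER_CUBIC))
E
```

```text
(no output)
```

View pics/top0z.png

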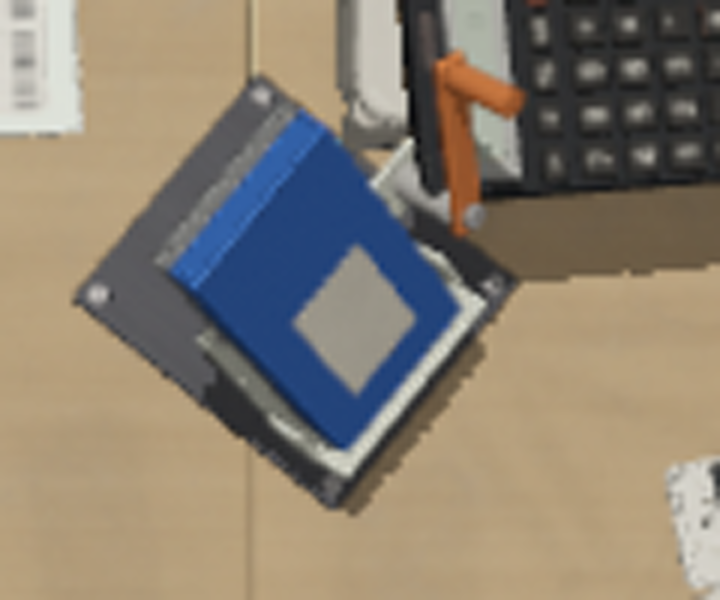

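View pics/scene0z.png

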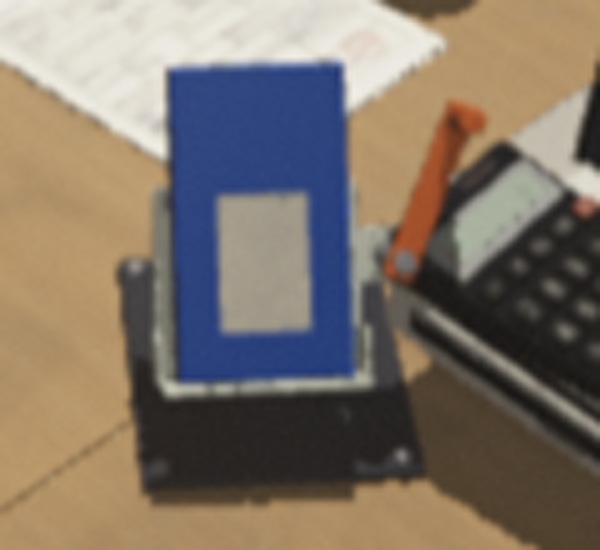

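```bash
cat > hl.py <<'E'
import cv2,numpy as np,pickle
def ray(s,uv):
    R=np.array(s["R"]);C=-R.T@np.array(s["t"])
    d=R.T@np.array([(uv[0]-s["cx"])/s["fx"],(uv[1]-s["cy"])/s["fy"],1]);return C,d/np.linalg.norm(d)
def tri(s1,u1,s2,u2):
    a,d=ray(s1,u1);b,e=ray(s2,u2)
    k=np.linalg.lstsq(np.c_[d,-e],b-a,rcond=None)[0]
    p,q=a+k[0]*d,b+k[1]*e
    return (p+q)/2,np.linalg.norm(p-q)
def onz(s,uv,z):
    c,d=ray(s,uv);return c+d*(z-c[2])/d[2]
def proj(s,X):
    c=np.array(s["R"])@X+np.array(s["t"]);return np.array([s["fx"]*c[0]/c[2]+s["cx"],s["fy"]*c[1]/c[2]+s["cy"]])
def quad(mask):
    cs,_=cv2.findContours(mask,cv2.RETR_EXTERNAL,cv2.CHAIN_APPROX_NONE)
    c=max(cs,key=cv2.contourArea); h=cv2.convexHull(c)
    for e in np.arange(.5,12,.25):
        q=cv2.approxPolyDP(h,e,True)[:,0]
        if len(q)==4:break
    P=c[:,0].astype(float);L=[]
    for i in range(4):
        a,b=q[i].astype(float),q[(i+1)%4].astype(float);n=np.linalg.norm(b-a);t=(b-a)/n
        s=(P-a)@t;d=abs((P-a)@np.array([-t[1],t[0]]))
        m=(s>.15*n)&(s<.85*n)&(d<3)
        vx,vy,x0,y0=cv2.fitLine(P[m].astype(np.float32),cv2.DIST_HUBER,0,.01,.01).ravel()
        L.append(np.cross([x0,y0,1],[x0+vx,y0+vy,1]))
    o=[]
    for i in range(4):
        x=np.cross(L[i-1],L[i]);o.append(x[:2]/x[2])
    return np.array(o),cv2.contourArea(c)
E
python3 - <<'E'
from hl import *
T=pickle.load(open("top0.pkl","rb"));S=pickle.load(open("scene0.pkl","rb"))
for n,s,(u0,u1,v0,v1) in(("top",T,(310,390,155,230)),("scene",S,(335,390,175,255))):
    f=s["frame"];h=cv2.cvtColor(f,cv2.COLOR_RGB2HSV)
    m=cv2.inRange(h,(105,130,50),(125,255,255));k=np.zeros_like(m);k[v0:v1,u0:u1]=m[v0:v1,u0:u1]
    v=h[...,2][k>0];print(n,np.percentile(v,[5,25,50,75,90,95]))
    q,a=quad(k);print("all",q.round(2).tolist(),a)
    k2=k.copy();k2[h[...,2]>150]=0
    q,a=quad(k2);print("v<150",q.round(2).tolist(),a)
E
```

```text
top [116.  122.  122.  122.  164.5 167. ]
all [[345.77, 162.19], [370.6, 195.55], [351.17, 219.89], [323.26, 189.82]] 1341.5
v<150 [[348.83, 166.59], [370.72, 195.4], [351.17, 219.89], [326.77, 193.6]] 1166.0
scene [121. 124. 126. 127. 128. 129.]
all [[378.0, 184.0], [378.0, 243.53], [345.78, 245.43], [344.57, 184.0]] 1998.0
v<150 [[378.0, 184.0], [378.0, 243.53], [345.78, 245.43], [344.57, 184.0]] 1998.0
```

```bash
cat >> hl.py <<'E'
def upcrop(f,box,k=8):
    u0,u1,v0,v1=box
    return cv2.resize(f[v0:v1,u0:u1],None,fx=k,fy=k,interpolation=cv2.INTER_LINEAR)
def unup(q,box,k=8): return (np.asarray(q)+.5)/k-.5+np.array([box[0],box[2]])
E
python3 - <<'E'
from hl import *
T=pickle.load(open("top0.pkl","rb"));S=pickle.load(open("scene0.pkl","rb"))
def face(s,box,lid_only):
    f=upcrop(s["frame"],box).astype(int)
    m=((f[...,2]-f[...,0])>50).astype(np.uint8)*255
    if lid_only: m[f[...,2]>145]=0
    m=cv2.morphologyEx(m,cv2.MORPH_OPEN,np.ones((9,9)))
    q,a=quad(m);return unup(q,box)
qt=face(T,(312,385,155,228),True);qta=face(T,(312,385,155,228),False);qs=face(S,(335,390,175,255),False)
print(qt.round(2).tolist(),qta.round(2).tolist(),qs.round(2).tolist())
# order TL,TR,BR,BL
def pick(q,ref): return np.array([q[np.argmin(np.linalg.norm(q-r,axis=1))] for r in ref])
qt=pick(qt,[(327,194),(349,167),(371,196),(351,220)]);qs=pick(qs,[(344,184),(378,183),(380,245),(345,246)])
P=[]
for a,b in zip(qt,qs):
    p,e=tri(T,a,S,b);P.append(p);print(p.round(4),round(e,4))
P=np.array(P);TL,TR,BR,BL=P
print("w",np.linalg.norm(TR-TL),np.linalg.norm(BR-BL),"h",np.linalg.norm(TL-BL),np.linalg.norm(TR-BR))
x=(TR+BR-TL-BL);x/=np.linalg.norm(x);y=(TL+TR-BL-BR);y/=np.linalg.norm(y)
n=np.cross(x,y);print("x",x,np.degrees(np.arctan2(x[1],x[0])),"y",y,np.degrees(np.arctan2(y[1],y[0])),"slope",np.degrees(np.arcsin(y[2])),"n",n)
print("face c",P.mean(0),"box c",P.mean(0)-.015*n/np.linalg.norm(n))
E
```

```text
Traceback (most recent call last):
  File "hl.py", line 25, in quad
    vx,vy,x0,y0=cv2.fitLine(P[m].astype(np.float32),cv2.DIST_HUBER,0,.01,.01).ravel()
                ~~~~~~~~~~~^^^^^^^^^^^^^^^^^^^^^^^^^^^^^^^^^^^^^^^^^^^^^^^^^^
cv2.error: OpenCV(4.12.0) /io/opencv/modules/imgproc/src/linefit.cpp:50: error: (-215:Assertion failed) count > 0 in function 'fitLine2D_wods'
```

```bash
sed -i 's/arange(.5,12,.25)/arange(.5,80,.5)/; s/(d<3)/(d<12)/' hl.py
cat > lid.py <<'E'
from hl import *
T=pickle.load(open("top0.pkl","rb"));S=pickle.load(open("scene0.pkl","rb"))
def face(s,box,lid_only):
    f=upcrop(s["frame"],box).astype(int)
    m=((f[...,2]-f[...,0])>45).astype(np.uint8)*255
    if lid_only: m[f[...,2]>145]=0
    m=cv2.morphologyEx(m,cv2.MORPH_OPEN,np.ones((9,9)))
    q,a=quad(m);return unup(q,box)
qt=face(T,(312,385,155,228),True);qta=face(T,(312,385,155,228),False);qs=face(S,(335,390,175,255),False)
print(qt.round(2).tolist(),qta.round(2).tolist(),qs.round(2).tolist())
def pick(q,ref): return np.array([q[np.argmin(np.linalg.norm(q-r,axis=1))] for r in ref])
qt=pick(qt,[(327,194),(349,167),(371,196),(351,220)]);qs=pick(qs,[(344,184),(378,183),(380,245),(345,246)])
P=[]
for a,b in zip(qt,qs):
    p,e=tri(T,a,S,b);P.append(p);print(p.round(4),round(e,4))
P=np.array(P);TL,TR,BR,BL=P
print("w",np.linalg.norm(TR-TL),np.linalg.norm(BR-BL),"h",np.linalg.norm(TL-BL),np.linalg.norm(TR-BR))
x=(TR+BR-TL-BL);x/=np.linalg.norm(x);y=(TL+TR-BL-BR);y/=np.linalg.norm(y)
n=np.cross(x,y);print("x",x,np.degrees(np.arctan2(x[1],x[0])),"y",y,np.degrees(np.arctan2(y[1],y[0])),"slope",np.degrees(np.arcsin(y[2])),"n",n)
print("face c",P.mean(0),"box c",P.mean(0)-.015*n/np.linalg.norm(n))
E
python3 lid.py
```

```text
[[349.1, 165.84], [371.36, 195.83], [351.54, 220.51], [326.68, 193.62]] [[345.43, 161.62], [371.52, 195.64], [351.61, 220.56], [322.71, 189.37]] [[377.73, 182.21], [380.05, 244.39], [345.66, 246.08], [343.77, 183.58]]
[0.5365 0.0595 0.1946] 0.0022
[0.6057 0.0045 0.1947] 0.0014
[ 0.5452 -0.0717  0.0685] 0.0003
[ 0.4757 -0.0156  0.0677] 0.0016
w 0.08841710452637791 0.08922141478235052 h 0.15954263747434083 0.1593357625139398
x [ 0.78047586 -0.62516851  0.00466571] -38.695056005691136 y [0.38067394 0.47460733 0.7936216 ] 51.26753220417991 slope 52.52525506173677 n [-0.49836161 -0.61762638  0.60840492]
face c [ 0.54078891 -0.00581272  0.1313841 ] box c [0.54826439 0.00345176 0.12225795]
```

```bash
cat >> hl.py <<'E'
from scipy.spatial.transform import Rotation as Ro
YAW=np.radians(-38.7);SEAT=np.array([.5483,.0035,.1223])
ex=np.array([np.cos(YAW),np.sin(YAW),0]);ey=np.array([-np.sin(YAW),np.cos(YAW),0]);ez=np.array([0,0,1.])
up=.616*ey+.788*ez;up/=np.linalg.norm(up);no=-.788*ey+.616*ez;no/=np.linalg.norm(no)
def rpy(s,tilt=0):  # tool z=-up, y=s*no ; 
    z=-up;y=s*no
    return Ro.from_matrix(np.c_[np.cross(y,z),y,z])
def eul(Rr): return Rr.as_euler("xyz",degrees=True).tolist()
E
python3 - <<'E'
from hl import *
T=pickle.load(open("top0.pkl","rb"));S=pickle.load(open("scene0.pkl","rb"))
tz=lambda p:unup(np.array(p),(295,0,145,0),6);sz=lambda p:unup(np.array(p),(310,0,170,0),5)
def loc(P):d=P-SEAT;return (np.array([d@ex,d@ey,P[2]])*1000).round(1)
for n,a in dict(L=(78,298),Tp=(258,75),Rt=(518,278),B=(336,508)).items():
    print(n,loc(onz(T,tz(a),.006)))
for n,a in dict(FL=(146,488),FR=(425,470)).items(): print(n,loc(onz(S,sz(a),.003)))
for n,a,b in [("pivot",(404,262),(473,215)),("bartop",(468,105),(443,65)),("ledgeL",(170,393),(350,475)),("ledgeR",(372,385),(485,300))]:
    p,e=tri(S,sz(a),T,tz(b));d=p-SEAT;print(n,"x,up,no",(np.array([d@ex,d@up,d@no])*1000).round(1),"err",round(e,4))
from station import r
j0=r.sense()["joints"]
for s in(1,-1):
  for u,o in((46.5,0),(76.5,0),(96.5,80),(116.5,100),(150,0)):
    p=SEAT+up*(u+163)/1000+no*o/1000
    q=r.inverse_kinematics(p.tolist(),eul(rpy(s)))
    print(s,u,o,p.round(3),None if q is None else np.round(q,1))
E
```

```text
L [-60.4  87.7   6. ]
Tp [85.3 88.7  6. ]
Rt [ 86.6 -77.4   6. ]
B [-61.2 -77.7   6. ]
FL [-61.2 -73.8   3. ]
FR [ 86.7 -70.7   3. ]
pivot x,up,no [ 70.5 -21.8  28.7] err 0.0005
bartop x,up,no [103.5  55.5  23.6] err 0.0058
ledgeL x,up,no [-50.2 -84.   21.7] err 0.0003
ledgeR x,up,no [ 54.3 -85.1  19.1] err 0.0014
1 46.5 0 [0.629 0.104 0.287] [ 12.2  24.6  63.3 -26.8 120.4 133. ]
1 76.5 0 [0.641 0.119 0.311] [ 13.1  26.6  58.4 -27.2 123.5 132.4]
1 96.5 80 [0.609 0.079 0.376] [ 10.5  19.5  60.7 -30.  126.4 126.9]
1 116.5 100 [0.607 0.076 0.404] [ 10.3  19.1  58.3 -31.2 128.7 124.9]
1 150 0 [0.669 0.154 0.369] [ 15.2  33.   44.  -29.  131.5 130. ]
-1 46.5 0 [0.629 0.104 0.287] [ 12.2  24.6  63.3 -26.8 120.4 -47. ]
-1 76.5 0 [0.641 0.119 0.311] [ 13.1  26.6  58.4 -27.2 123.5 -47.6]
-1 96.5 80 [0.609 0.079 0.376] [ 10.5  19.5  60.7 -30.  126.4 -53.1]
-1 116.5 100 [0.607 0.076 0.404] [ 10.3  19.1  58.3 -31.2 128.7 -55.1]
-1 150 0 [0.669 0.154 0.369] [ 15.2  33.   44.  -29.  131.5 -50. ]
```

The lid rectangle measures 89 × 159 mm at a 52.5° slope, and the pivot sits 70.5 mm across. These match the given sizes, and IK works for both roll orientations. I'll approach the box now.

```bash
python3 - <<'E'
from hl import *
from station import r
def P(u,o=0,x=0): return (SEAT+up*(u+163)/1000+no*o/1000+ex*x/1000).tolist()
r.reach(P(150),eul(rpy(-1)))
r.servo_line(P(100),None,.15)
for n in("scene","top"):
    s=r.snapshot(n); f=cv2.cvtColor(s["frame"],cv2.COLOR_RGB2BGR)
    a=f[100:260,260:460] if n=="top" else f[80:290,280:480]
    cv2.imwrite(f"pics/{n}1.png",cv2.resize(a,None,fx=3,fy=2.85))
s=r.sense();print(s["clock"],s["tcp_pos"],P(100),s["joints"].round(1),s["contact_force"].round(1))
E
```

```text
2.8167 [0.64967173 0.13063593 0.3309997 ] [0.6495740594808149, 0.129910689821812, 0.32950256363049657] [ 13.9  28.4  54.  -27.6 126.  -48.2] [ 0.7 -0.4  0.4]
```

View pics/scene1.png

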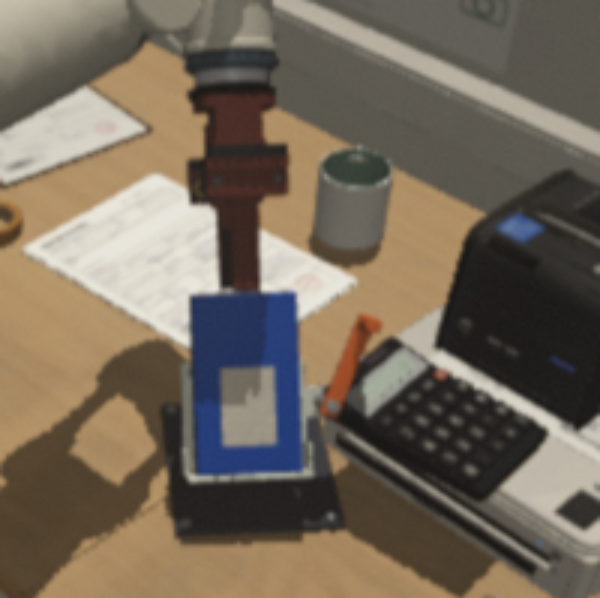

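View pics/top1.png

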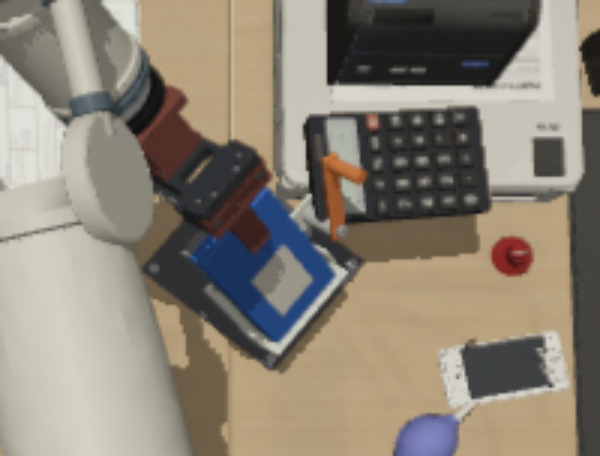

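The fingers are aligned with the box: in the scene view the finger is at column 240 and the box centre at 245. The front finger passes outside the lid. Next I descend and pinch.

```bash
python3 - <<'E'
from hl import *
from station import r
def P(u,o=0,x=0): return (SEAT+up*(u+163)/1000+no*o/1000+ex*x/1000).tolist()
r.servo_line(P(46.5),None,.08)
s=r.sense();d=s["tcp_pos"]-P(46.5);print(s["clock"],d@ex,d@up,d@no,s["contact_force"].round(2))
r.grab(24);r.wait(.3)
s=r.sense();print(s["clock"],s["opening"],s["contact_force"].round(2))
r.servo_line(P(51.5),None,.03)
s=r.sense();print(s["clock"],s["opening"],s["contact_force"].round(2))
for n in("scene","top"):
    s=r.snapshot(n); f=cv2.cvtColor(s["frame"],cv2.COLOR_RGB2BGR)
    a=f[150:250,290:420] if n=="top" else f[150:270,310:430]
    cv2.imwrite(f"pics/{n}2.png",cv2.resize(a,None,fx=4.8,fy=4.8))
E
```

```text
3.6333 2.0230855212894616e-05 0.0006215698764700923 0.00021470682247431004 [ 0.15 -0.31  0.68]
4.8583 0.029930960955383442 [ 2.45  0.38 -0.86]
5.175 0.029521511586821862 [-0.24  0.06 -2.22]
```

View pics/scene2.png

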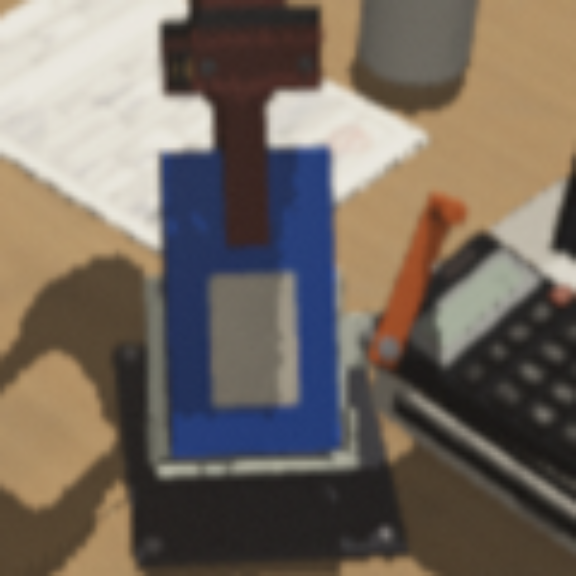

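View pics/top2.png

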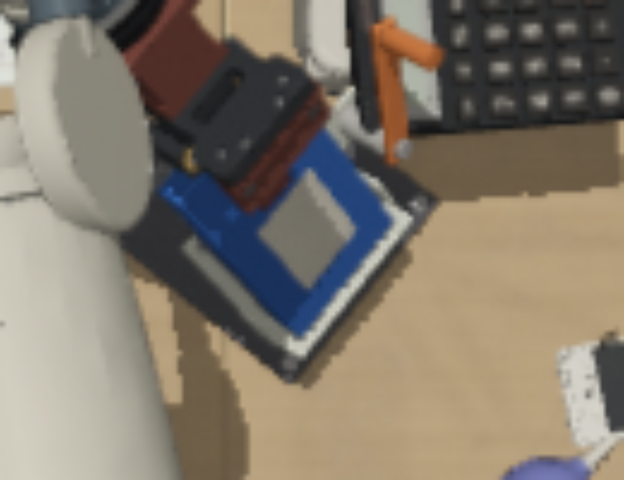

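The pinch holds: opening 29.5 mm, 2.2 N of weight, and a gap under the box. I'll lift it out, swing it to hang vertically, spin joint 6 by 180°, then tilt back.

```bash
cat >> hl.py <<'E'
def P(u,o=0,x=0): return (SEAT+up*(u+163)/1000+no*o/1000+ex*x/1000).tolist()
def vert(s):
    z=-ez;y=-s*ey
    return Ro.from_matrix(np.c_[np.cross(y,z),y,z])
E
python3 - <<'E'
from hl import *
from station import r
r.servo_line(P(80),None,.08)
r.servo_line(P(116.5,100),None,.1)
s=r.sense();print(s["clock"],s["opening"],s["contact_force"].round(2))
g=SEAT+up*.1165+no*.1
pv=(g+ez*.163).tolist()
r.servo_line(pv,eul(vert(-1)),.08)
s=r.sense();print(s["clock"],s["opening"],s["contact_force"].round(2),s["joints"].round(1))
for n in("scene","top"):
    s=r.snapshot(n); f=cv2.cvtColor(s["frame"],cv2.COLOR_RGB2BGR)
    a=f[150:250,290:420] if n=="top" else f[110:270,310:430]
    cv2.imwrite(f"pics/{n}3.png",cv2.resize(a,None,fx=3.7,fy=3.7))
E
```

```text
7.0 0.02995582919366399 [-0.18 -0.32 -1.79]
8.475 0.029466147724912073 [ 0.21 -0.62 -2.6 ] [ -3.8  -2.8  75.3  -0.  107.6 -55.1]
```

View pics/scene3.png

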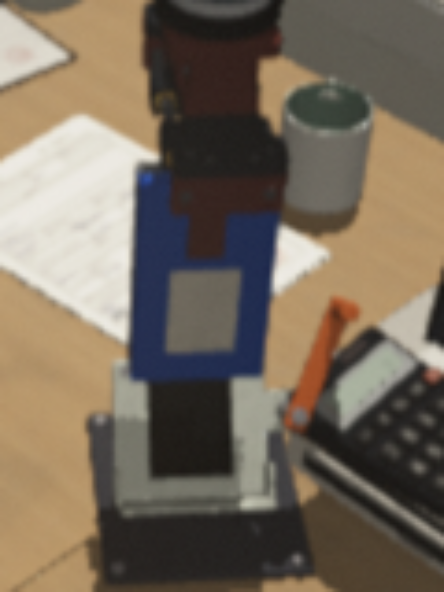

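The box is closed and hanging clear of the stand, with its bottom at row 378 and the stand's plate below it. Next is the spin.

```bash
python3 - <<'E'
from hl import *
from station import r
j=np.array(r.inverse_kinematics((SEAT+up*.1165+no*.1+ez*.163).tolist(),eul(vert(-1))))
for k in(45,90,135,180):
    q=j.copy();q[5]+=k;r.move_joints(q.tolist())
r.wait(.2)
s=r.sense();print(s["clock"],s["opening"],s["contact_force"].round(2),s["joints"].round(1))
for n in("scene","top"):
    s=r.snapshot(n); f=cv2.cvtColor(s["frame"],cv2.COLOR_RGB2BGR)
    a=f[150:250,290:420] if n=="top" else f[110:270,310:430]
    cv2.imwrite(f"pics/{n}4.png",cv2.resize(a,None,fx=3.7,fy=3.7))
E
```

```text
11.875 0.029783820191785375 [-0.08  0.19 -2.83] [ -3.8  -2.9  75.3  -0.  107.6 124.8]
```

View pics/scene4.png

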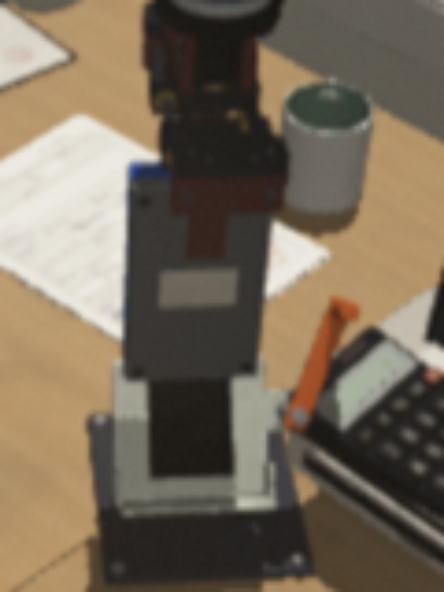

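The box is turned over with the grey underside facing out. I'll tilt it back and stop just short of insertion to check squareness.

```bash
python3 - <<'E'
from hl import *
from station import r
r.servo_line(P(116.5,100),eul(rpy(1)),.08)
s=r.sense();print(s["clock"],s["opening"],s["contact_force"].round(2),s["joints"].round(1))
r.servo_line(P(116.5,40,1),None,.1)
r.servo_line(P(96.5,4,1),None,.06)
r.wait(.2)
s=r.sense();print(s["clock"],s["opening"],s["contact_force"].round(2),s["joints"].round(1))
for n in("scene","top"):
    s=r.snapshot(n);pickle.dump(s,open(n+"5.pkl","wb")); f=cv2.cvtColor(s["frame"],cv2.COLOR_RGB2BGR)
    a=f[150:250,290:420] if n=="top" else f[130:270,310:430]
    cv2.imwrite(f"pics/{n}5.png",cv2.resize(a,None,fx=4.2,fy=4.2))
E
```

```text
13.45 0.02976364850251369 [ 0.   -0.5  -2.47] [ 10.3  19.1  58.3 -31.1 128.7 124.9]
15.2333 0.029746877360015543 [-0.13  0.14 -1.9 ] [ 13.5  27.7  55.  -27.7 125.6 131.6]
```

View pics/scene5.png

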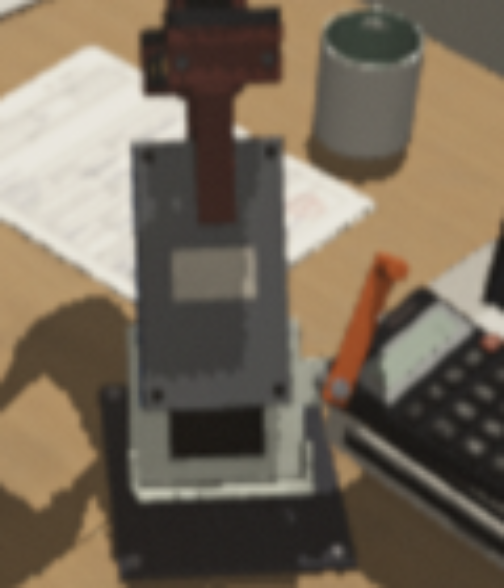

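View pics/top5.png

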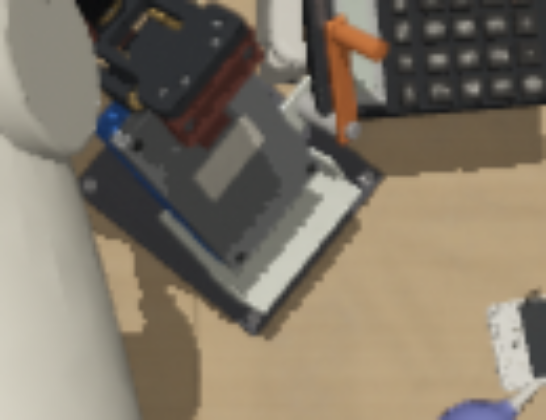

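The box is square in both views: edge slopes match the initial ones and the keeper is clear. I'll insert it with force monitoring.

```bash
python3 - <<'E'
from hl import *
from station import r
f0=np.mean([r.sense()["contact_force"]],axis=0)
r.servo_line(P(52,4,1),None,.05);r.wait(.1)
def F():
    f=r.sense()["contact_force"]-f0;return np.array([f@ex,f@up,f@no]).round(1)
print(F())
u=52
while u>43:
    u-=1;r.servo_line(P(u,4,1),None,.03);f=F();print(u,f)
    if f[1]>5:break
o=4
while o>-4:
    o-=1;r.servo_line(P(u,o,1),None,.03);f=F();print("o",o,f)
    if f[2]>4:break
s=r.sense();print(s["clock"],s["opening"])
for n in("scene","top"):
    s=r.snapshot(n);pickle.dump(s,open(n+"6.pkl","wb")); f=cv2.cvtColor(s["frame"],cv2.COLOR_RGB2BGR)
    a=f[150:250,290:420] if n=="top" else f[130:270,310:430]
    cv2.imwrite(f"pics/{n}6.png",cv2.resize(a,None,fx=4.2,fy=4.2))
E
```

```text
[ 0.4 -0.3 -1.1]
51 [ 0.   0.1 -0.6]
50 [-0.6  0.4 -0.3]
49 [-0.7 -0.5  0.2]
48 [ 0.   0.6 -0.7]
47 [-0.3 -0.2 -0.7]
46 [-0.2  5.2 -0.6]
o 3 [0.2 7.5 3.1]
o 2 [0.1 8.7 3.8]
o 1 [0.5 7.7 3.7]
o 0 [0.6 7.2 3.5]
o -1 [0.8 8.1 4.5]
19.225 0.029727239158543233
```

View pics/scene6.png

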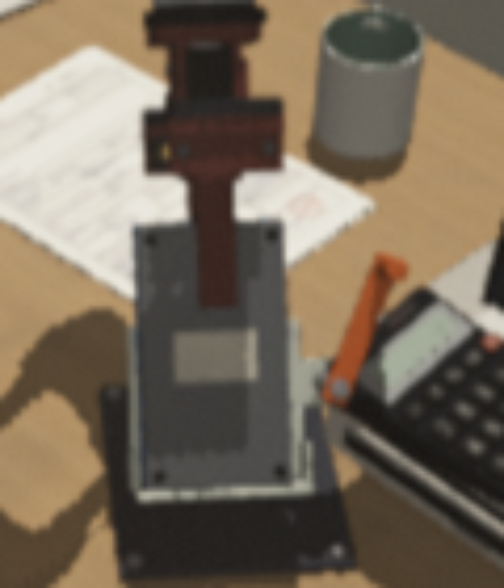

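View pics/top6.png

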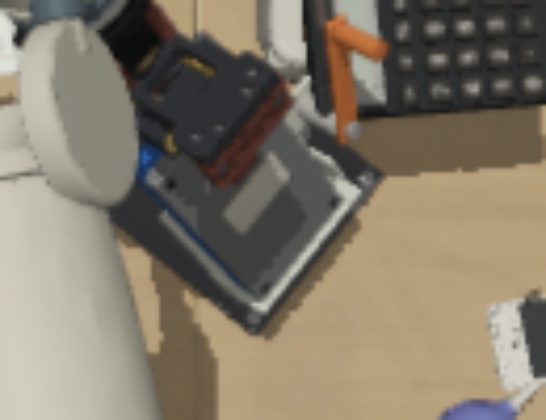

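```bash
python3 - <<'E'
from hl import *
S=pickle.load(open("scene6.pkl","rb"));T=pickle.load(open("top6.pkl","rb"))
sz=lambda p:unup(np.array(p),(310,0,130,0),4.2);tz=lambda p:unup(np.array(p),(290,0,150,0),4.2)
for n,a,b in[("TL",(152,240),(172,184)),("BL",(160,478),(265,288)),("BR",(280,470),(335,183))]:
    p,e=tri(S,sz(a),T,tz(b));d=p-SEAT;print(n,(np.array([d@ex,d@up,d@no])*1000).round(1),round(e,4))
E
```

```text
TL [-38.4  71.3  18.5] 0.0003
BL [-38.9 -73.1  17. ] 0.0004
BR [ 41.2 -72.2   8.8] 0.0106
```

```bash
python3 - <<'E'
from hl import *
S=pickle.load(open("scene6.pkl","rb"))
sz=lambda p:unup(np.array(p),(310,0,130,0),4.2)
for n,a,o in[("TL",(152,240),.0155),("TR",(271,233),.0155),("BL",(160,478),.0155),("BR",(280,470),.0155),("ledgeL",(137,500),.021),("ledgeR",(313,490),.021)]:
    c,d=ray(S,sz(a));k=(o-(c-SEAT)@no)/(d@no);q=c+k*d-SEAT;print(n,(np.array([q@ex,q@up])*1000).round(1))
E
```

```text
TL [-38.2  71.2]
TR [34.1 72.5]
BL [-38.6 -73.3]
BR [ 34.8 -71.8]
ledgeL [-53.5 -85.1]
ledgeR [ 53.7 -84. ]
```

The box is square within about 0.5° and its depth is right, but its centre sits about 3 mm to −x. I'll shift it +3 mm, seat it and release.

```bash
python3 - <<'E'
from hl import *
from station import r
r.servo_line(P(47.5,0,1),None,.04)
r.servo_line(P(47.5,0,4),None,.04)
r.servo_line(P(46,0,4),None,.03)
r.let_go();r.wait(.3)
s=r.sense();print(s["clock"],s["opening"],s["contact_force"].round(2))
r.servo_line(P(140,0,4),None,.12)
r.servo_line(P(190,40,4),None,.15)
r.wait(.1)
s=r.sense();print(s["clock"],s["opening"],s["contact_force"].round(2))
for n in("scene","top"):
    s=r.snapshot(n);pickle.dump(s,open(n+"7.pkl","wb")); f=cv2.cvtColor(s["frame"],cv2.COLOR_RGB2BGR)
    a=f[150:250,290:420] if n=="top" else f[150:270,310:430]
    cv2.imwrite(f"pics/{n}7.png",cv2.resize(a,None,fx=4.9,fy=4.9))
E
```

```text
21.375 0.08811312454875003 [-0.44  0.09 -0.25]
22.9833 0.08763914587500528 [-0.05  0.25  0.57]
```

View pics/scene7.png

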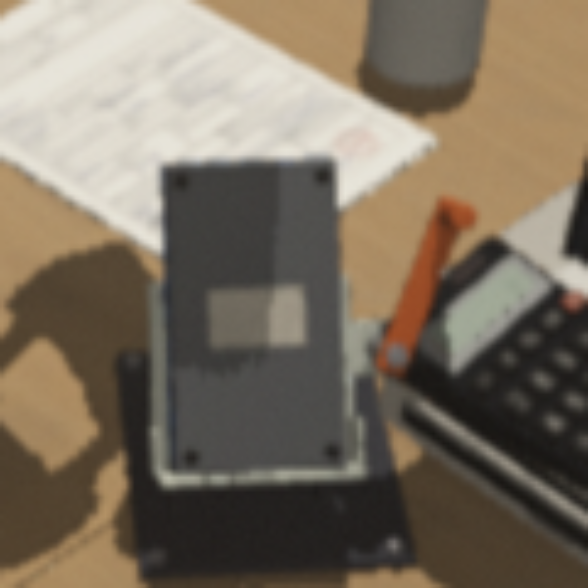

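View pics/top7.png

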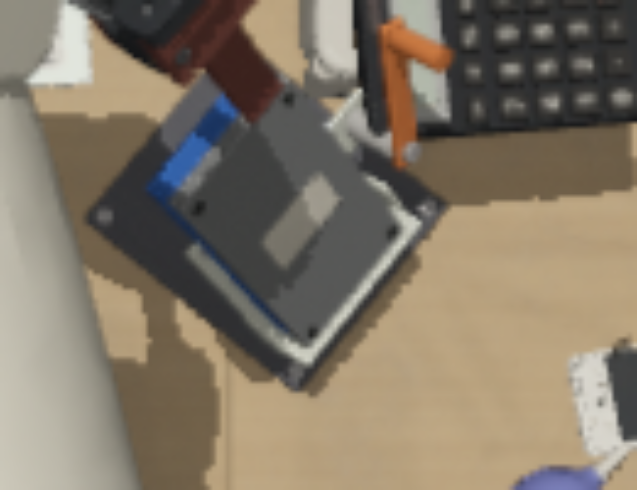

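The box sits on the ledge with the grey tray out. Its screws are at about (180,180) and (333,452) in the scene crop. Now I'll measure the box and the keeper peg.

```bash
python3 - <<'E'
from hl import *
S=pickle.load(open("scene7.pkl","rb"));T=pickle.load(open("top7.pkl","rb"))
sz=lambda p:unup(np.array(p),(310,0,150,0),4.9);tz=lambda p:unup(np.array(p),(290,0,150,0),4.9)
L=lambda p:(np.array([(p-SEAT)@ex,(p-SEAT)@up,(p-SEAT)@no])*1000).round(1)
for n,a,b in[("TL",(181,181),(198,208)),("TR",(322,175),(288,98)),("BL",(191,457),(311,332)),("BR",(333,452),(391,232)),
  ("pivot",(397,353),(411,153)),("pegend",(467,213),(444,57)),("pegbase",(450,205),(396,30))]:
    p,e=tri(S,sz(a),T,tz(b));print(n,L(p),round(e,4))
for o in(S,T):
    h=cv2.cvtColor(o["frame"],cv2.COLOR_RGB2HSV);m=cv2.inRange(h,(3,150,120),(16,255,255))
    n,l,st,c=cv2.connectedComponentsWithStats(m)
    for i in range(1,n):
        if st[i,4]>30:print(st[i],c[i])
nm=("scene",S,(375,415,180,235),6),("top",T,(355,390,145,190),8)
for n,o,b,k in nm:
    cv2.imwrite(f"pics/{n}7k.png",cv2.cvtColor(upcrop(o["frame"],b,12),cv2.COLOR_RGB2BGR)[:600])
E
```

```text
TL [-36.2  71.7  14.5] 0.0001
TR [37.4 71.9 15.1] 0.0005
BL [-36.6 -71.7  17.2] 0.0003
BR [ 37.6 -72.6  16.7] 0.0005
pivot [ 70.  -20.8  30.5] 0.0009
pegend [102.   51.5  61.5] 0.0003
pegbase [101.7  54.4  28.2] 0.0017
[389 190  18  32 154] [396.26623377 205.72727273]
[367 154  15  30 151] [372.24503311 165.81456954]
[536 251  12   8  48] [541.47916667 254.41666667]
```

View pics/scene7k.png

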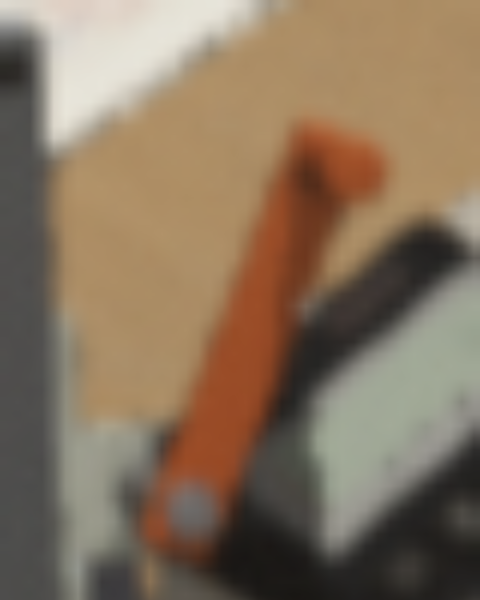

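View pics/top7k.png

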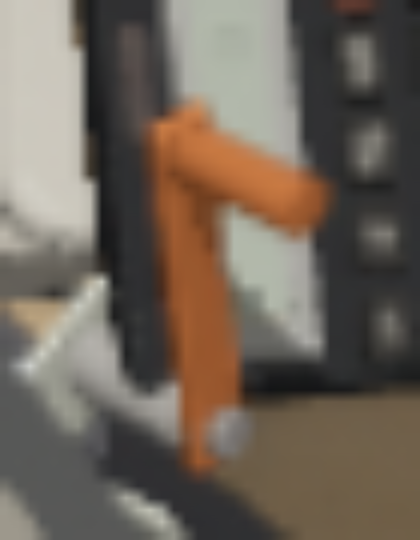

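```bash
python3 - <<'E'
from hl import *
S=pickle.load(open("scene0.pkl","rb"));T=pickle.load(open("top0.pkl","rb"))
big=lambda f,b,k,n:cv2.imwrite(n,cv2.cvtColor(upcrop(f,b,k),cv2.COLOR_RGB2BGR))
big(S["frame"],(370,570,130,290),4,"pics/sp.png");big(T["frame"],(345,465,25,205),3.3 and 4,"pics/tp.png")
E
```

View pics/sp.png

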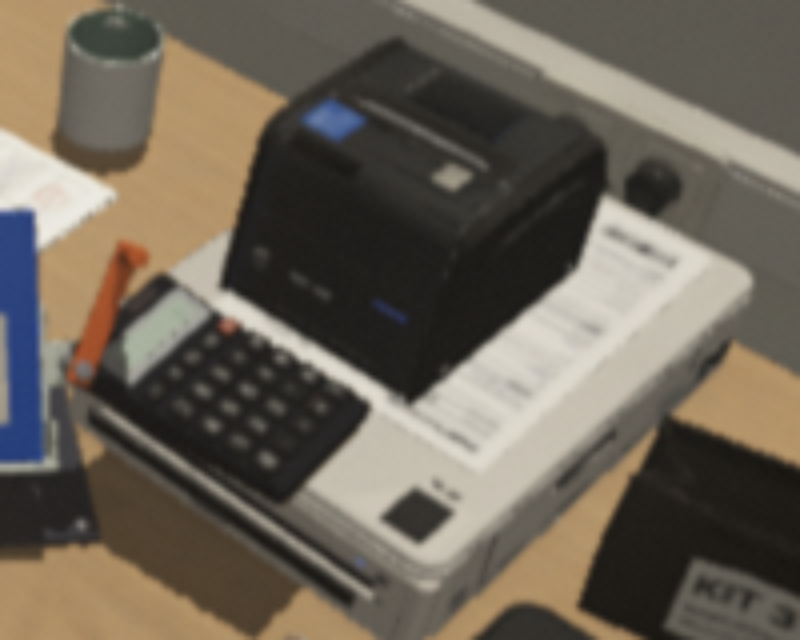

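```bash
python3 - <<'E'
import cv2;a=cv2.imread("pics/tp.png");print(a.shape);cv2.imwrite("pics/tp2.png",a[120:])
E
```

```text
(720, 480, 3)
```

View pics/tp2.png

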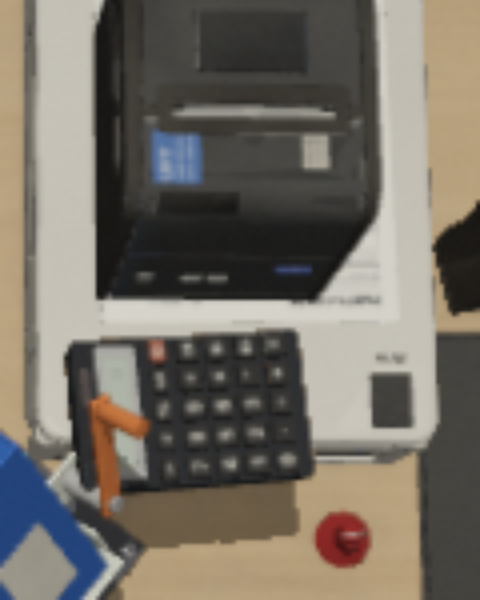

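```bash
python3 - <<'E'
from hl import *
S=pickle.load(open("scene0.pkl","rb"));T=pickle.load(open("top0.pkl","rb"))
sz=lambda p:unup(np.array(p),(370,0,130,0),4);tz=lambda p:unup(np.array(p)+[0,120],(345,0,25,0),4)
for n,a,b in[("calcFL",(165,277),(70,345)),("calcNR",(285,497),(312,475)),("prFBL",(225,285),(100,298)),("prFBR",(405,400),(330,300)),("btn",(333,120),(176,158)),("prRT",(605,155),(380,200))]:
    p,e=tri(S,sz(a),T,tz(b));d=p-SEAT;print(n,p.round(3),(np.array([d@ex,d@up,d@no])*1000).round(0),round(e,4))
from station import r
pv=np.array([70,-21.]);R=78
def kp(th,out):
    x=pv[0]-R*np.sin(th);u=pv[1]+R*np.cos(th)
    pos=SEAT+(x*ex+u*up+(out+163)*no)/1000
    t=-np.cos(th)*ex-np.sin(th)*up
    return pos,t
for s in(1,-1):
  for th in(-.41,0,.5,1,1.57):
    pos,t=kp(th,50);z=-no;y=s*t
    q=r.inverse_kinematics(pos.tolist(),eul(Ro.from_matrix(np.c_[np.cross(y,z),y,z])))
    print(s,th,pos.round(3),None if q is None else np.round(q,1))
E
```

```text
calcFL [ 0.693 -0.041  0.116] [141.  29. -48.] 0.0025
calcNR [ 0.606 -0.21   0.1  ] [178. -98.  90.] 0.0017
prFBL [ 0.731 -0.065  0.102] [185.  21. -61.] 0.0025
prFBR [ 0.723 -0.219  0.113] [275. -47.  45.] 0.0086
btn [ 0.78  -0.091  0.231] [240. 130.  11.] 0.0006
prRT [ 0.767 -0.233  0.276] [319.  91. 132.] 0.0791
1 -0.41 [ 0.542 -0.166  0.293] None
1 0 [ 0.52  -0.144  0.298] None
1 0.5 [ 0.487 -0.125  0.291] None
1 1 [ 0.455 -0.12   0.27 ] [-35.4 -18.3 112.5  52.2  84.8 121.4]
1 1.57 [ 0.429 -0.133  0.237] [-38.8 -19.4 116.8  52.2  85.5  84.1]
-1 -0.41 [ 0.542 -0.166  0.293] [-34.   -3.   96.8  52.1  84.   23.4]
-1 0 [ 0.52  -0.144  0.298] [-33.3  -8.  100.9  52.1  84.    1.1]
-1 0.5 [ 0.487 -0.125  0.291] [-33.6 -13.9 106.8  52.1  84.2 -27.8]
-1 1 [ 0.455 -0.12   0.27 ] [-35.4 -18.3 112.5  52.2  84.8 -58.6]
-1 1.57 [ 0.429 -0.133  0.237] [-38.8 -19.4 116.8  52.2  85.5 -95.9]
```

Obstacles are clear: the calculator top is at z≈0.115 and the printer front at x≈0.72. The keeper reads about −0.41 rad, and the measured radius of 79 mm agrees with the given 78 mm. IK covers the whole arc with the tool normal to the plate and the jaws tangential. I'll move to the pre-grasp.

```bash
cat >> hl.py <<'E'
pv=np.array([70,-21.]);RK=78
def kp(th,out):
    x=pv[0]-RK*np.sin(th);u=pv[1]+RK*np.cos(th)
    pos=SEAT+(x*ex+u*up+(out+163)*no)/1000
    y=np.cos(th)*ex+np.sin(th)*up;z=-no
    return pos.tolist(),eul(Ro.from_matrix(np.c_[np.cross(y,z),y,z]))
E
python3 - <<'E'
from hl import *
from station import r
r.servo_line(P(240,60,4),None,.2)
r.reach([.45,.03,.50],eul(vert(1)))
r.reach(*kp(-.41,125))
r.servo_line(kp(-.41,90)[0],None,.12)
r.wait(.1)
s=r.sense();print(s["clock"],s["joints"].round(1),s["contact_force"].round(2),s["tcp_pos"]-kp(-.41,90)[0])
for n in("scene","top"):
    s=r.snapshot(n); f=cv2.cvtColor(s["frame"],cv2.COLOR_RGB2BGR)
    a=f[130:250,290:450] if n=="top" else f[100:280,290:490]
    cv2.imwrite(f"pics/{n}8.png",cv2.resize(a,None,fx=3.3,fy=3.3))
E
```

```text
26.7167 [-37.5  -4.5  95.5  52.   88.4  23.4] [-0.93 -0.14 -0.53] [ 1.21192028e-05 -1.48560991e-05  7.42229069e-04]
```

View pics/scene8.png

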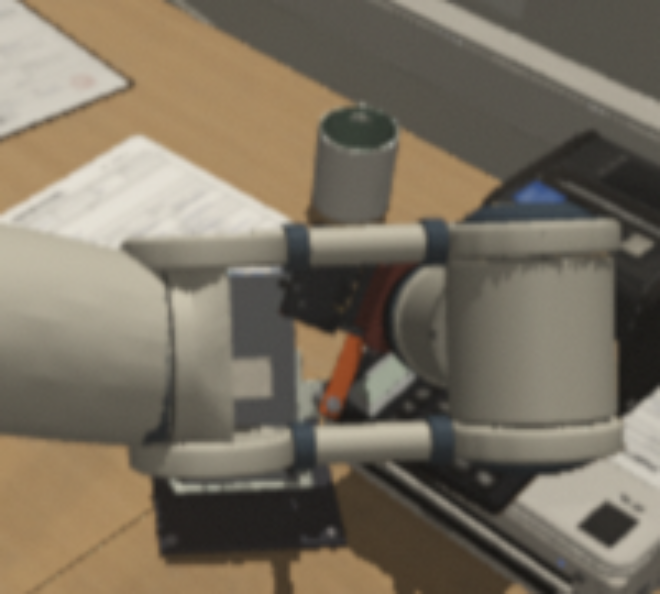

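View pics/top8.png

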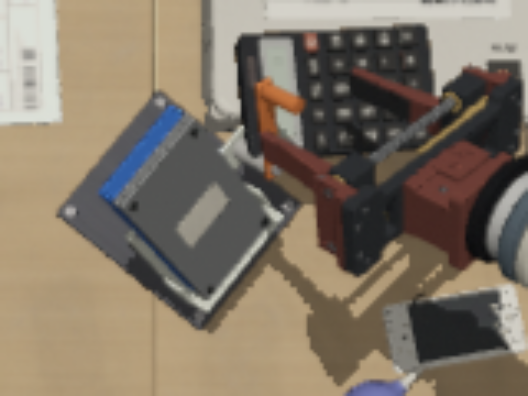

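In the top view the fingertips at (270,140) and (355,75) straddle the peg at (300,100). I'll advance, grip lightly and swing.

```bash
python3 - <<'E'
from hl import *
from station import r
r.servo_line(kp(-.41,51)[0],None,.08)
s=r.sense();print(s["clock"],s["contact_force"].round(2))
r.grab(5);r.wait(.1)
s=r.sense();print("grip",s["clock"],s["opening"],s["contact_force"].round(2))
if .01<s["opening"]<.018:
    for th in np.linspace(-.41,1.53,13)[1:]:
        p,e=kp(th,51);r.servo_line(p,e,.08)
        s=r.sense();print(round(th,2),round(s["clock"],1),round(s["opening"],4),s["contact_force"].round(1))
for n in("scene","top"):
    s=r.snapshot(n); f=cv2.cvtColor(s["frame"],cv2.COLOR_RGB2BGR)
    a=f[130:250,290:450] if n=="top" else f[100:280,290:490]
    cv2.imwrite(f"pics/{n}9.png",cv2.resize(a,None,fx=3.3,fy=3.3))
E
```

```text
27.45 [ 0.12 -0.25 -0.02]
grip 28.675 0.013763686930055108 [ 2.    0.14 -0.29]
-0.25 29.0 0.0136 [-1.6 -0.5 -1.4]
-0.09 29.3 0.0137 [-2.  -1.6 -1.2]
0.08 29.6 0.0139 [-2.8 -2.2 -4. ]
0.24 29.9 0.0136 [-1.2 -3.9 -6.7]
0.4 30.2 0.0135 [-0.4 -4.2 -6.8]
0.56 30.5 0.0138 [ 0.5 -4.2 -5.5]
0.72 30.8 0.0138 [ 1.5 -2.8 -4.7]
0.88 31.1 0.0141 [ 0.5 -1.4 -1.3]
1.04 31.4 0.0136 [-1.3  0.6  0.5]
1.21 31.8 0.014 [-2.6  2.3  1.5]
1.37 32.1 0.014 [-4.6  2.1  1. ]
1.53 32.4 0.014 [-4.4  2.4 -0.1]
```

View pics/top9.png

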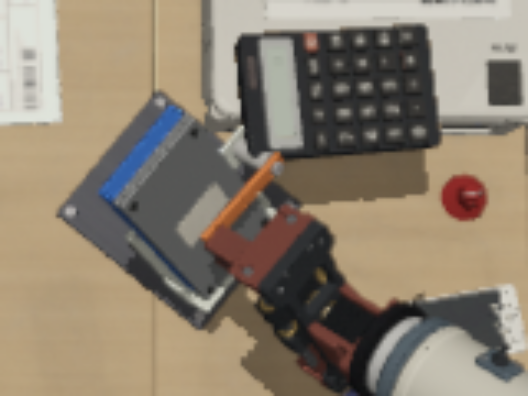

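The keeper now lies across the box. I'll release and retract along the normal.

```bash
python3 - <<'E'
from hl import *
from station import r
r.let_go();r.wait(.2)
r.servo_line(kp(1.53,110)[0],None,.1)
p=np.array(kp(1.53,130)[0])+[0,0,.08]
r.servo_line(p.tolist(),None,.15)
j=np.array(r.sense()["joints"]);q=j.copy();q[0]=-75
r.move_joints(q.tolist());r.wait(.2)
s=r.sense();print(s["clock"],s["contact_force"].round(2))
for n in("scene","top"):
    s=r.snapshot(n);pickle.dump(s,open(n+"10.pkl","wb")); f=cv2.cvtColor(s["frame"],cv2.COLOR_RGB2BGR)
    a=f[150:250,290:420] if n=="top" else f[150:270,310:430]
    cv2.imwrite(f"pics/{n}10.png",cv2.resize(a,None,fx=4.9,fy=4.9));cv2.imwrite(f"pics/{n}10f.png",f)
E
```

```text
36.5167 [-0.21 -0.04 -0.05]
```

View pics/scene10.png

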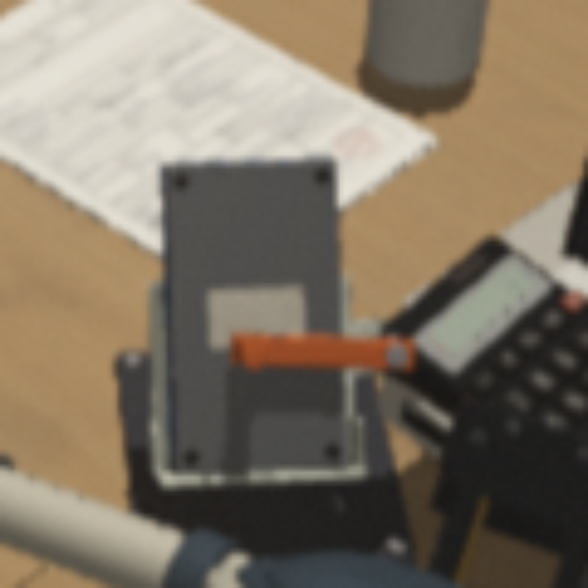

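View pics/top10.png

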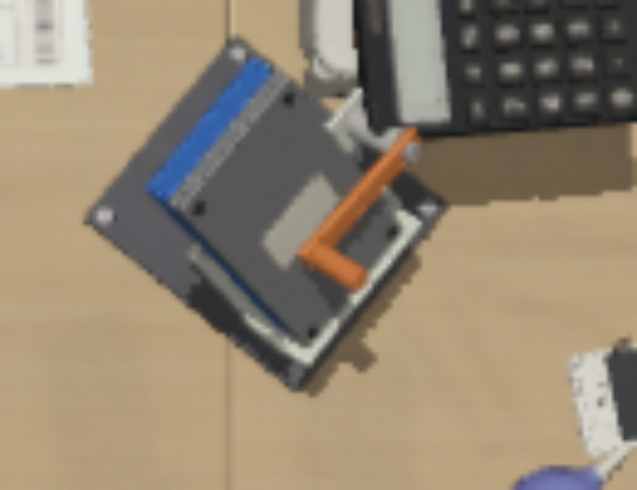

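View pics/top10f.png

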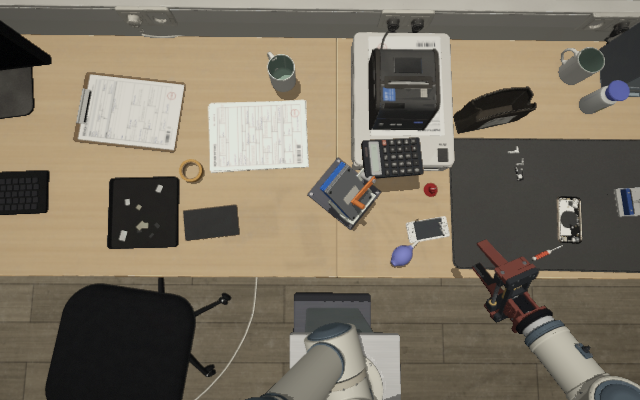

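The box has not moved: its screws are at the same pixels as before the swing. The keeper lies across it and the bystanders look unmoved. One numeric check, then I hand in.

```bash
python3 - <<'E'
from hl import *
S=pickle.load(open("scene10.pkl","rb"));T=pickle.load(open("top10.pkl","rb"));T0=pickle.load(open("top0.pkl","rb"))
sz=lambda p:unup(np.array(p),(310,0,150,0),4.9);tz=lambda p:unup(np.array(p),(290,0,150,0),4.9)
L=lambda p:(np.array([(p-SEAT)@ex,(p-SEAT)@up,(p-SEAT)@no])*1000).round(1)
R=[]
for n,a,b in[("TL",(181,181),(198,208)),("TR",(322,175),(288,98)),("BL",(191,457),(311,332)),("BR",(333,452),(391,232)),("pivot",(400,353),(411,152)),("peg",(240,348),(310,253))]:
    p,e=tri(S,sz(a),T,tz(b));R.append(L(p));print(n,L(p),round(e,4))
d=R[5]-R[4];print("keeper",np.arctan2(-d[0],d[1]))
df=cv2.absdiff(T["frame"],T0["frame"]).max(2)
for n,(u0,u1,v0,v1) in dict(disp=(406,450,214,243),cup=(422,440,182,198),blow=(388,415,243,268),pad=(182,241,204,242),tape=(178,206,157,184)).items():
    print(n,(df[v0:v1,u0:u1]>40).sum())
from station import r
r.hand_in()
E
```

```text
TL [-36.2  71.7  14.5] 0.0001
TR [37.4 71.9 15.1] 0.0005
BL [-36.6 -71.7  17.2] 0.0003
BR [ 37.6 -72.6  16.7] 0.0005
pivot [ 71.1 -21.   30. ] 0.002
peg [ -9.2 -15.3  23.4] 0.0009
keeper 1.4999313790176274
disp 0
cup 0
blow 0
pad 0
tape 0
the job is handed in; nothing more can be done
```

The box is back in its stand lid-down with the keeper swung across it. I handed the job in; the clock read 36.5 s after the last move.

**What I did**
- Pinched the upper end of the box at 24 N and lifted it out.
- Let it hang vertically, then spun the last joint by 180° to turn it over.
- Set it back until it touched the ledge, at the expected depth.
- It sat about 3 mm to one side, so I shifted it 3 mm across before letting go.
- Took the keeper's peg lightly and swung it from about −0.41 rad across the box, then drew the arm clear.

**Last checks**
- **Box:** its centre is within about 1–2 mm of where I first measured it. It is square to under 1°, with the grey underside facing out.
- **Keeper:** the camera gives about 1.50 rad (commanded 1.53), above the 1.35 needed.
- **Lid:** the grip stayed at 29.5–30 mm while the box was off the ledge, and no gap showed in the pictures.
- **Other things on the desk:** no changed pixels around the display, cup, blower, pad or tape roll.
- **Arm:** the force reading was about zero once it was clear.

**Not confirmed**
- The phone is out of sight, so its position was not checked directly.
- One triangulated corner disagreed by about 10 mm while the box was still in the grip. I put it down to a misread pixel; the four corners measured after release agreed within 0.5 mm.

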